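Press a breakfast board's end strip home with a quick clamp and open the clamp again

TASK

Pump the orange trigger bar of the quick clamp until its jaw has pressed the dark end strip fully home against the wooden board, and on the last squeeze keep a firm pressure on the closed joint for about a second: at least 20 N at the jaw, but never more than 40 N, which would bruise the wood. Then let go of the trigger, pinch the jaw's orange release lever against the blue post and slide the jaw all the way back. Drive the strip with the trigger only, and leave the cup, spoon, matchbox and tealights where they are.

Things in the scene. Friction and masses are not known exactly. Their poses are not given: they have to be found in the camera images.
- clamp: quick clamp on a wooden bed 330 x 100 x 14 mm, immovable. Origin: centre of the bed's underside, on the worktop; x: pressing direction (from trigger toward board), z up. Along x, in mm: blue ratchet housing -155 to -85 (54 wide, top 74 high), jaw, end strip, board (79 to 151, 112 wide, top 34 high), blue end jaw (to 165, 60 high). Nothing of it is higher than 125 mm
- trigger (a joint): trigger angle: 0 at rest (leaning back 0.23 rad), 0.46 rad at its forward stop. A full stroke (46 mm at the bar) moves the jaw about 10 mm (the first 4 to 18 mm); the ratchet takes hold after 0.05 to 0.35 rad. Let it spring back under 0.02 rad between strokes. The forward stop feels hard too: an angle that stays under 0.43 rad under a firm push means that the jaw bears on the closed joint
- trigger_bar (a point): middle of the trigger's orange finger bar, a freely turning roller (14 mm diameter, 56 mm long, across the clamp); 116 mm high at rest; push it toward clamp +x from behind. It swings about a cross axis 100 mm below it, at clamp x -130 mm, 18 mm high. The free stroke takes 3 to 6 N here, moving the strip about 10 N; with the strip home the push rises about 1.6 N per mm of bar travel
- jaw (a joint): how far the sliding jaw stands forward of its rear stop, m: 0 fully back, 0.042 to 0.047 when it presses the strip home. It stays where it was pumped to (settling back up to 4 mm under load): a ratchet of 10 mm pitch lets it go forward only, unless the release lever is squeezed; friction 3 N
- jaw_pad: black springy rubber pad on the jaw's front, 7 x 50 x 36 mm, origin at its centre. How hard it presses the strip once home follows the push on the trigger bar: 15 N on the bar gives about 15 N at the jaw, 18 N gives 20 N, 22 N gives 29 N, 27 N gives 40 N
- end_strip: dark wooden end strip 22 x 112 x 20 mm with dowels, sliding stiffly (10 N) along clamp x; origin at the centre of its underside, 14 mm high. Its origin is at clamp x = 68 mm when fully home against the board, and starts 9 to 14 mm short of that
- post_tab (a point): middle of the front face of the blue post on the jaw (8 mm thick along clamp x, 24 mm wide, top 112 mm high); 90 mm high. It moves with the jaw and is at clamp x = 14 mm when the jaw is fully back
- lever_tab (a point): middle of the rear face of the orange release lever's tab (24 mm wide, 56 to 112 mm high); 90 mm high, 44 mm behind the post's front face at rest. Pinch tab and post from outside, one finger before the post, one behind the tab, closing along clamp x to about 33 mm over both; 4 N squeezes it. Keep fingertips above 62 mm (the jaw's body), 76 mm over the housing
- release_lever (a joint): angle of the release lever: 0 at rest (up to 0.14 while its pawl rides on a tooth), 0.22 rad fully squeezed; the ratchet is free above 0.16 rad; a spring returns it
- espresso_cup: white espresso cup, 64 mm wide, 50 mm high, left of the clamp; origin at its foot; leave it alone
- teaspoon_1: steel teaspoon, 132 mm long, left of the board; leave it alone
- matchbox: orange matchbox 53 x 36 x 15 mm, right of the clamp; leave it alone
- tealight: tealight, 38 mm wide, 16 mm high, right of the clamp; leave it alone
- tealight_2: second tealight, the same, farther off; leave it alone

How it is judged:
By the outcome, as a careful person would: the job done as asked, in the order asked, and still so for the second after the job is handed in, with the robot touching nothing.
It also fails if it takes over 72 s, if anything falls off the work surface, if the arm or the gripper's body presses on something with over 40 N, if the wrist force passes 120 N, or if a joint passes its speed limit or range.

ROBOT

A 6-joint arm with a two-finger parallel gripper is mounted at the origin on a cart in front of the work surface, level with it; the furniture and walls round the work are solid. World frame = base frame: x ahead of the robot, y to its left, z up, the work surface at z = 0. Lengths are in mm, angles in degrees, forces in N, time in s.
With the tool pointing down it reaches from about 325 to 900 mm from the base axis. Payload 6.1 kg.
Tool frame: the origin (TCP) lies at the centre of the arm's flange, where the gripper is bolted on; the fingertips stand 182 mm ahead of it and the grasp point (between the pads) lies 164 mm ahead of it (arm.finger_overhang is the z of the fingertips in the tool frame, in mm); z points along the fingers, y is the line along which they close (so a half turn about z gives the same grasp; the last joint's range is limited). The gripper opens to 87 mm and grips with 3 to 60 N. Pads are 19 mm wide; open, the fingers measure 117 mm over their backs; the gripper's body (75 mm by 190 mm) begins 51 mm behind the grasp point.
Start: joints at [69.379, 12.628, 87.462, -0, 79.91, -7.225], TCP at [144.797, 607.99, 404.738] pointing down, gripper open.
Joint ranges: [-170.65, 170.65], [-52.31, 119.04], [5.05, 147.46], [-71.25, 251.25], [11.57, 151.72], [-153.62, 153.62]. Speed limits (degrees/s): [147.25, 147.25, 172.46, 180, 180, 180].

INTERFACE

Orientations are given as a 3x3 rotation matrix whose columns are the frame's x, y, z axes.
In Python, from bench import arm gives the robot as it stands.
- The arm moves only by the tool servo_tool, never from a script. Its argument "series" is a list that holds one entry, the list of rows, each a list of 5 numbers: the shift along the tool's x, y, z in cm, then the turn about the tool's z in rad, then the finger opening in cm, from 0 to 8.7. In form: [[[x, y, z, twist, gripper], ...]]. A call has 1 to 5 rows; each row shifts and turns the commanded pose from where the row before left it, along the tool's axes as they then stand; what a row does not reach is not made up. A row lasts 1/12 s, in which the tool goes at most 41.7 mm and 7.16 degrees, less where a joint would pass 70% of its speed; a pose out of reach is approached as far as the arm can. A call with a gripper value outside its range is refused whole. The fingers move at their own pace and stop on an object; the grip force is fixed at half the most. Time passes only in rows, so rows that do not move let the fingers close. It gives the time, the measured TCP pose, the force, the opening and the grip force at its end, in the units of the state.
- arm.get_obs(): the state, without advancing time (a new reading comes with each control period).
- arm.camera(name): name is "scene" or "side" or "wrist"; returns (picture, depth): 400x640x3 uint8, red, green, blue; 400x640 float32, mm along the optical axis (not along the pixel's ray), 0 where there is no reading.
- arm.camera_info(name): a dict with "intrinsics" (3x3 intrinsics, pixels), "dist_coeffs" ([k1, k2, p1, p2, k3] as OpenCV has them; the pictures are not rectified), "world_to_cam" (4x4, takes a point from world to camera coordinates). Camera axes: x right, y up, looking along -z (the intrinsics and any distortion apply to the point x, -y, -z); pixel columns grow to the right and rows downward; lengths in mm; the calibration is good to about 2 mm. A picture is of the moment at which its call begins: read the wrist's pose just before it. camera_info takes no time and is no camera call; for the wrist camera it gives the pose at the moment of the call.
- arm.hand_in(): hands the job in; it is judged then, once.
The state is a dict: "time": time; "joints": joint angles; "qvel": joint speeds; "effort": joint torques, N m; "tool_pos": TCP position; "orientation": TCP orientation; "force": force on the tool from outside, world axes, zero at the start; "ft_torque": the same for the moment, N m; "opening": opening from 0.0 (shut) to 1.0 (fully open); "grasp_force": force on a finger pad.
Only numpy, scipy, OpenCV 4.12 (cv2) and the standard library are available. Lean on these libraries where they do the work, as an engineer would, in place of code of your own. Each camera call takes 0.05 s, during which the arm holds its last target. There are 200 camera calls.

## Working session

There is one attempt and no reset: what is moved stays moved. The work goes in short steps, Python scripts to look and compute and a tool call to move; the robot and the scene stay as the last step left them, time stands still between calls to the robot, and variables do not carry over. Pictures are saved under pics/ and viewed, at most 10 in all, crops included, and the job is handed in when it is done.

Besides the shell and the picture viewer there is one more tool, called as name(argument=value, ...) on one line, values as JSON. servo_tool: Moves the arm, as the interface text tells. Its arguments: {"type":"object","properties":{"series":{"type":"array","items":{"type":"array","items":{"type":"array","items":{"type":"number"}}}}},"required":["series"]}

```bash
mkdir -p pics; cat > h.py <<'E'
import numpy as np, cv2
from bench import arm
def snap(n,f):
    info=arm.camera_info(n); p,d=arm.camera(n)
    np.savez('pics/'+f+'.npz',p=p,d=d,K=info['intrinsics'],D=info['dist_coeffs'],W=info['world_to_cam'])
    cv2.imwrite('pics/'+f+'.png',p[:,:,::-1]); return p,d
def load(f): return np.load('pics/'+f+'.npz')
def world(f,uv,depth=None):
    z=load(f); uv=np.atleast_2d(np.array(uv,float)); d=z['d'][uv[:,1].astype(int),uv[:,0].astype(int)] if depth is None else depth
    n=cv2.undistortPoints(uv.reshape(-1,1,2),z['K'],np.array(z['D'])).reshape(-1,2)
    c=np.c_[n[:,0]*d,-n[:,1]*d,-d*np.ones(len(uv)),np.ones(len(uv))]
    return (np.linalg.inv(z['W'])@c.T).T[:,:3]
def cloud(f):
    z=load(f); h,w=z['d'].shape; u,v=np.meshgrid(np.arange(w),np.arange(h)); uv=np.c_[u.ravel(),v.ravel()]
    P=world(f,uv); ok=z['d'].ravel()>0
    return P[ok],z['p'].reshape(-1,3)[ok],uv[ok]
E
python3 - <<'E'
from h import *
for n in('scene','side'): snap(n,n+'0')
o=arm.get_obs(); print(o['time'],o['tool_pos'],o['orientation'],o['opening'],arm.finger_overhang)
a=cv2.imread('pics/scene0.png');b=cv2.imread('pics/side0.png')
cv2.imwrite('pics/both.png',cv2.resize(np.vstack([a,b]),(480,600)))
E
```

```text
0.1 [144.6863816  607.76934519 403.73631495] [[-9.72810887e-01  2.31600174e-01 -5.80677451e-04]
 [ 2.31600829e-01  9.72809513e-01 -1.64559137e-03]
 [ 1.83769302e-04 -1.73533458e-03 -9.99998477e-01]] 0.9994510372582768 182.2
```

View pics/scene0.png

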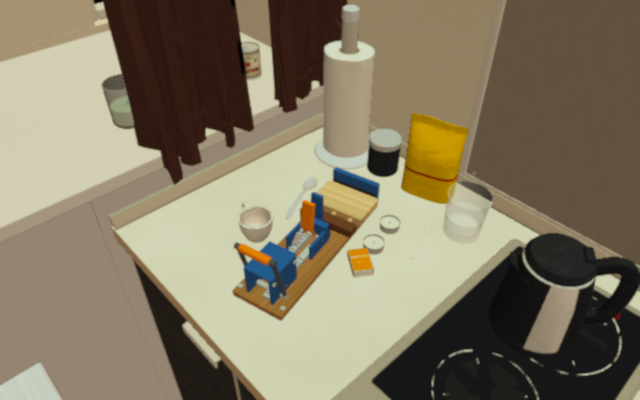

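The scene view shows the clamp, with the trigger bar near (258,252), the lever at (308,216), the post at (320,212) and the board at (347,200). Next I'll work out its pose from the point cloud.

```bash
python3 - <<'E'
from h import *
for f in('scene0','side0'):
    P,C,uv=cloud(f); hsv=cv2.cvtColor(C.reshape(1,-1,3),cv2.COLOR_RGB2HSV)[0].astype(int)
    base=(P[:,2]>5)&(P[:,2]<140)&(np.abs(P[:,0])<900)&(np.abs(P[:,1])<950)
    H,S,V=hsv.T
    for nm,m in(('blue',(H>98)&(H<122)&(S>140)),('orange',(H>5)&(H<18)&(S>200)&(V>150))):
        q=P[m&base];u=uv[m&base]
        if len(q)<5: print(f,nm,len(q));continue
        im=np.zeros((400,640),np.uint8);im[u[:,1],u[:,0]]=1
        n,l,s,c=cv2.connectedComponentsWithStats(im)
        for i in range(1,n):
            if s[i,4]>15:
                k=l[u[:,1],u[:,0]]==i;print(f,nm,s[i,4],c[i].round(),'med',np.median(q[k],0).round(),'min',np.percentile(q[k],3,0).round(),'max',np.percentile(q[k],97,0).round())
E
```

```text
scene0 blue 472 [356. 181.] med [755.  97.  52.] min [743.  55.  38.] max [767. 141.  60.]
scene0 blue 534 [319. 226.] med [614.  44.  53.] min [572.  25.  28.] max [623.  68. 109.]
scene0 blue 81 [291. 235.] med [568.  73.  45.] min [558.  70.  30.] max [589.  79.  49.]
scene0 blue 675 [282. 261.] med [507.  14.  72.] min [489.   2.  28.] max [522.  55.  75.]
scene0 blue 629 [261. 277.] med [464.  24.  71.] min [451.  -4.  23.] max [478.  46.  75.]
scene0 orange 312 [308. 216.] med [592.  55.  87.] min [587.  46.  60.] max [599.  66. 111.]
scene0 orange 165 [252. 255.] med [453.  21. 118.] min [446.  -5. 114.] max [460.  45. 121.]
scene0 orange 20 [264. 255.] med [463.   8. 120.] min [460.  -3. 119.] max [466.  18. 122.]
side0 blue 354 [306. 187.] med [753. 101.  53.] min [742.  59.  42.] max [765. 140.  61.]
side0 blue 44 [313. 205.] med [619.  64. 108.] min [616.  57. 103.] max [623.  72. 113.]
side0 blue 94 [304. 236.] med [603.  79.  51.] min [560.  73.  41.] max [613.  85.  62.]
side0 blue 42 [326. 231.] med [613.  40.  54.] min [601.  35.  43.] max [621.  44.  61.]
side0 blue 20 [329. 246.] med [577.  30.  49.] min [569.  27.  44.] max [589.  33.  51.]
side0 blue 112 [320. 260.] med [514.  37.  74.] min [506.  14.  73.] max [524.  61.  76.]
side0 blue 515 [325. 282.] med [468.  23.  74.] min [453.  -2.  53.] max [486.  49.  76.]
side0 orange 0
```

View pics/side0.png

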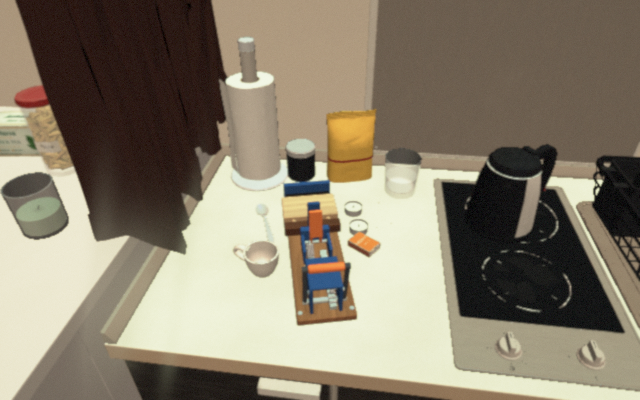

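```bash
python3 - <<'E'
from h import *
for f in('scene0','side0'):
    P,C,uv=cloud(f)
    H,S,V=cv2.cvtColor(C.reshape(1,-1,3),cv2.COLOR_RGB2HSV)[0].astype(int).T
    blue=(H>98)&(H<122)&(S>140)
    box=lambda x0,x1,z0,z1:(P[:,0]>x0)&(P[:,0]<x1)&(P[:,1]>-60)&(P[:,1]<200)&(P[:,2]>z0)&(P[:,2]<z1)
    for nm,m in(('board',box(640,780,32,38)&~blue),('housing',box(430,530,71,78)&blue),('endjaw',box(720,790,57,64)),('bed',box(400,800,11,18)),('tealights',box(500,760,8,22)&(P[:,1]<10)),('post',box(600,680,66,115)&blue),('cup',box(500,640,30,60)&(P[:,1]>90))):
        if m.sum()<10: continue
        print(f,nm,m.sum(),P[m].mean(0).round(1),cv2.minAreaRect(P[m][:,:2].astype(np.float32)))
E
```

```text
scene0 board 1334 [711.6  79.7  33.5] ((702.9295654296875, 85.62251281738281), (116.78368377685547, 110.18603515625), 15.65482234954834)
scene0 housing 758 [488.1  26.2  72.9] ((488.5897216796875, 28.67172622680664), (69.85796356201172, 53.781063079833984), 13.25025749206543)
scene0 endjaw 191 [758.4  99.1  58.8] ((758.3829956054688, 101.0385513305664), (14.674463272094727, 99.96444702148438), 14.580706596374512)
scene0 bed 3019 [563.7  17.   13.4] ((591.4476318359375, 57.24085998535156), (307.3891296386719, 251.3102264404297), 19.392915725708008)
scene0 tealights 1456 [622.8 -14.8  12.5] ((630.05224609375, -24.98162078857422), (69.7631607055664, 259.6315002441406), 89.90702819824219)
scene0 post 148 [621.1  60.9  92.5] ((620.9365234375, 62.85936737060547), (6.472447395324707, 18.266664505004883), 21.2768611907959)
scene0 cup 639 [551.1 152.7  41.3] ((570.8653564453125, 136.73870849609375), (76.32048797607422, 111.64753723144531), 45.55312728881836)
side0 board 1257 [706.1  88.8  34.3] ((703.9403686523438, 86.8111343383789), (119.13294219970703, 113.95527648925781), 12.979166030883789)
side0 housing 585 [477.7  27.4  74.1] ((487.70306396484375, 29.733489990234375), (68.95311737060547, 52.936073303222656), 15.187405586242676)
side0 endjaw 191 [756.4 101.2  59.7] ((757.3682861328125, 100.65077209472656), (14.22117805480957, 99.07345581054688), 15.942675590515137)
side0 bed 3030 [556.3  37.3  14.3] ((588.8018798828125, 56.14134216308594), (303.5556335449219, 249.19898986816406), 18.969369888305664)
side0 tealights 871 [652.2 -19.7  13.5] ((630.0350341796875, -24.372997283935547), (68.66679382324219, 259.70526123046875), 89.99315643310547)
side0 post 44 [619.3  64.2 108.1] ((619.4082641601562, 63.71269989013672), (4.473989486694336, 16.444551467895508), 17.248191833496094)
side0 cup 732 [554.2 150.9  41.6] ((578.7531127929688, 130.18441772460938), (78.64423370361328, 133.64007568359375), 45.1845588684082)
```

servo_tool(series=[[[0,0,0,0.1197,8.7],[0,0,0,0.1197,8.7],[0,0,0,0.1197,8.7],[0,0,0,0.1197,8.7],[0,0,0,0.1197,8.7]]])

```text
time: 0.52
tool_pos: [144.7, 607.8, 404.0]
orientation: [[-0.669, 0.743, -0.0], [0.743, 0.669, -0.001], [-0.001, -0.001, -1.0]]
force: [0.2, -0.5, -0.1]
opening: 0.998
grasp_force: 0.0
```

servo_tool(series=[[[0,0,0,0.1197,8.7],[0,0,0,0.1197,8.7],[0,0,0,0.1197,8.7],[0,0,0,0.1197,8.7],[0,0,0,0,8.7]]])

```text
time: 0.93
tool_pos: [144.8, 607.9, 404.1]
orientation: [[-0.253, 0.968, -0.0], [0.968, 0.253, -0.001], [-0.001, -0.001, -1.0]]
force: [0.2, 0.3, -0.3]
opening: 0.999
grasp_force: 0.0
```

servo_tool(series=[[[-3.2,0.54,0,0,8.7],[-3.2,0.54,0,0,8.7],[-3.2,0.54,0,0,8.7],[-3.2,0.54,0,0,8.7],[-3.2,0.54,0,0,8.7]]])

```text
time: 1.35
tool_pos: [212.2, 458.8, 404.3]
orientation: [[-0.261, 0.965, -0.0], [0.965, 0.261, -0.001], [-0.001, -0.0, -1.0]]
force: [0.4, -0.2, 0.5]
opening: 0.999
grasp_force: 0.0
```

servo_tool(series=[[[-3.2,0.54,0,0,8.7],[-3.2,0.54,0,0,8.7],[-3.2,0.54,0,0,8.7],[-3.2,0.54,0,0,8.7],[-3.2,0.54,0,0,8.7]]])

```text
time: 1.77
tool_pos: [279.3, 311.1, 404.5]
orientation: [[-0.261, 0.965, 0.0], [0.965, 0.261, -0.0], [-0.0, 0.0, -1.0]]
force: [0.6, -0.2, -0.2]
opening: 0.996
grasp_force: 0.0
```

servo_tool(series=[[[-3.2,0.54,0,0,8.7],[-3.2,0.54,0,0,8.7],[-3.2,0.54,0,0,8.7],[-3.2,0.54,0,0,8.7],[-3.2,0.54,0,0,8.7]]])

```text
time: 2.18
tool_pos: [346.4, 163.4, 404.7]
orientation: [[-0.261, 0.965, 0.0], [0.965, 0.261, 0.0], [0.0, 0.0, -1.0]]
force: [0.8, 0.3, -0.1]
opening: 1.003
grasp_force: 0.0
```

servo_tool(series=[[[-3.2,0.54,0,0,8.7],[-3.2,0.54,0,0,8.7],[-3.2,0.54,0,0,8.7],[-3.2,0.54,0,0,8.7],[0,0,0,0,8.7]]])

```text
time: 2.6
tool_pos: [401.5, 42.7, 404.9]
orientation: [[-0.256, 0.967, 0.001], [0.967, 0.256, -0.002], [-0.003, 0.0, -1.0]]
force: [-0.0, -0.1, 0.5]
opening: 0.996
grasp_force: 0.0
```

```bash
python3 - <<'E'
from h import *
snap('wrist','w0')
E
```

```text
(no output)
```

View pics/w0.png

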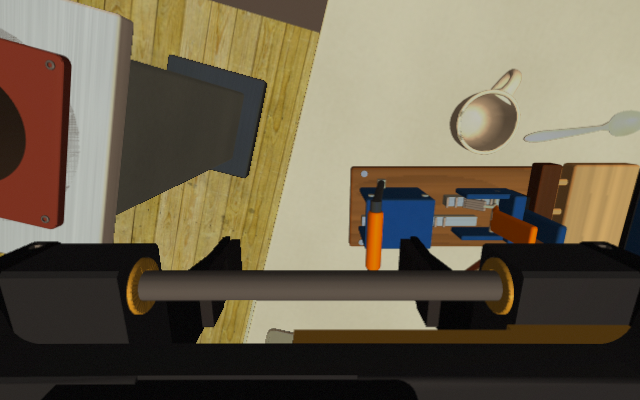

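The wrist view shows the orange bar at (375,235), the housing at (403,217), the lever at (513,226), the post behind it, and the strip at (543,190).

```bash
cat >> h.py <<'E'
O=np.array([604.1,60.0]); a=np.radians(14.86); ex=np.array([np.cos(a),np.sin(a)]); ey=np.array([-ex[1],ex[0]])
def clamp(P): q=P[:,:2]-O; return np.c_[q@ex,q@ey,P[:,2]]
def report(f):
    P,C,uv=cloud(f); Q=clamp(P); H,S,V=cv2.cvtColor(C.reshape(1,-1,3),cv2.COLOR_RGB2HSV)[0].astype(int).T
    near=(np.abs(Q[:,0])<200)&(np.abs(Q[:,1])<65)&(Q[:,2]>8)&(Q[:,2]<130)
    blue=(H>98)&(H<122)&(S>140); org=(H>3)&(H<18)&(S>190)&(V>120)
    def p(n,m):
        m=m&near
        if m.sum()>8: print(f,n,m.sum(),np.percentile(Q[m],[2,50,98],axis=0).round(1).tolist())
    p('bar',org&(Q[:,2]>105)&(Q[:,0]<-80)); p('lever',org&(Q[:,2]>85)&(Q[:,0]>-60)&(Q[:,0]<60)); p('levertop',org&(Q[:,2]>107)&(Q[:,0]>-60)&(Q[:,0]<60))
    p('post',blue&(Q[:,2]>95)&(Q[:,0]>-30)); p('housing',blue&(Q[:,2]>70)&(Q[:,2]<78)&(Q[:,0]<-60))
    p('strip',(Q[:,2]>31)&(Q[:,2]<37)&(Q[:,0]>30)&(Q[:,0]<90)&(V<110)&~blue); p('board',(Q[:,2]>31)&(Q[:,2]<37)&(Q[:,0]>60)&(V>130)&~blue)
    p('endjaw',blue&(Q[:,2]>57)&(Q[:,2]<63)&(Q[:,0]>120))
E
python3 -c "
from h import *
for f in('w0','scene0','side0'): report(f)"
```

```text
w0 bar 802 [[-158.1, -23.4, 118.8], [-152.7, 2.9, 121.9], [-146.1, 27.7, 123.7]]
w0 lever 119 [[-10.4, -2.1, 111.2], [-7.8, 5.2, 113.2], [-4.3, 12.4, 114.9]]
w0 levertop 119 [[-10.4, -2.1, 111.2], [-7.8, 5.2, 113.2], [-4.3, 12.4, 114.9]]
w0 post 398 [[14.9, -6.7, 95.6], [16.3, 4.2, 106.2], [21.6, 12.8, 113.0]]
w0 housing 2284 [[-153.0, -21.7, 72.6], [-113.1, 6.3, 74.5], [-86.3, 27.9, 76.0]]
w0 strip 1151 [[44.3, -9.5, 31.3], [55.5, 27.9, 34.3], [80.5, 55.5, 35.8]]
w0 board 4739 [[81.7, -32.0, 32.7], [115.5, 14.3, 34.4], [148.9, 55.1, 36.0]]
scene0 bar 193 [[-158.6, -26.5, 113.6], [-156.3, -0.7, 118.5], [-148.8, 27.3, 121.7]]
scene0 lever 173 [[-13.9, -11.5, 85.6], [-11.0, -1.6, 100.0], [-6.5, 9.9, 112.3]]
scene0 levertop 41 [[-11.6, -11.3, 107.3], [-9.3, -2.5, 110.2], [-5.5, 8.8, 113.1]]
scene0 post 76 [[14.6, -10.5, 95.5], [17.0, -1.5, 103.9], [19.8, 7.2, 111.6]]
scene0 housing 787 [[-153.1, -26.4, 70.8], [-116.8, -4.5, 72.9], [-87.7, 23.0, 74.9]]
scene0 strip 245 [[44.7, -55.1, 31.2], [53.7, -24.9, 32.9], [62.8, 8.4, 35.2]]
scene0 board 1230 [[81.3, -53.9, 31.2], [116.4, -6.4, 33.0], [150.1, 51.6, 35.3]]
scene0 endjaw 126 [[152.9, -46.0, 57.1], [157.1, -3.2, 58.7], [162.0, 44.3, 61.2]]
side0 lever 72 [[-15.2, -9.0, 86.8], [-12.3, -0.1, 97.4], [-10.1, 7.8, 110.3]]
side0 post 44 [[13.8, -7.3, 102.9], [15.7, 0.5, 107.8], [17.9, 7.8, 112.9]]
side0 housing 586 [[-153.6, -24.0, 72.2], [-136.1, 0.9, 74.1], [-88.5, 25.8, 76.0]]
side0 strip 242 [[43.2, -51.4, 31.4], [52.6, 18.2, 34.2], [62.8, 51.6, 36.1]]
side0 board 957 [[79.4, -53.0, 31.8], [116.5, 10.5, 34.2], [151.1, 54.5, 36.1]]
side0 endjaw 120 [[152.0, -42.4, 57.1], [155.6, 5.1, 59.5], [162.4, 43.3, 61.5]]
```

servo_tool(series=[[[-1.76,0,0,0,0],[-1.76,0,0,0,0],[0,0,2,0,0],[0,0,2.5,0,0],[0,0,2.5,0,0]]])

```text
time: 3.07
tool_pos: [409.1, 13.4, 334.4]
orientation: [[-0.26, 0.966, 0.002], [0.966, 0.26, 0.0], [-0.0, 0.002, -1.0]]
force: [0.3, -0.3, -0.7]
opening: 0.708
grasp_force: 0.0
```

servo_tool(series=[[[0,0,2.5,0,0],[0,0,2.0,0,0],[0,0,0.5,0,0],[0,0,0,0,0],[0,0,0,0,0]]])

```text
time: 3.48
tool_pos: [409.3, 13.3, 285.4]
orientation: [[-0.259, 0.966, 0.0], [0.966, 0.259, 0.0], [0.0, 0.0, -1.0]]
force: [-0.0, 0.6, 0.2]
opening: 0.321
grasp_force: 0.0
```

servo_tool(series=[[[0,0.4,0,0,0],[0,0.4,0,0,0],[0,0.4,0,0,0],[0,0.4,0,0,0],[0,0.4,0,0,0]]])

```text
time: 3.9
tool_pos: [429.2, 17.9, 285.3]
orientation: [[-0.257, 0.966, 0.001], [0.966, 0.257, -0.0], [-0.0, 0.001, -1.0]]
force: [0.9, 0.1, -0.3]
opening: 0.018
grasp_force: 0.0
```

servo_tool(series=[[[0,0.3,0,0,0],[0,0.3,0,0,0],[0,0.3,0,0,0],[0,0.3,0,0,0],[0,0,0,0,0]]])

```text
time: 4.32
tool_pos: [440.5, 21.0, 284.7]
orientation: [[-0.257, 0.966, 0.0], [0.966, 0.257, 0.0], [-0.0, 0.0, -1.0]]
force: [0.5, 0.3, -0.1]
opening: 0.006
grasp_force: 0.0
```

servo_tool(series=[[[-0.2,0.2,0,0,0],[-0.2,0.2,0,0,0],[0,0.2,0,0,0],[0,0.2,0,0,0],[0,0,0,0,0]]])

```text
time: 4.73
tool_pos: [448.7, 19.2, 284.4]
orientation: [[-0.257, 0.966, -0.001], [0.966, 0.257, 0.0], [0.001, -0.001, -1.0]]
force: [-3.5, 1.7, 0.0]
opening: 0.002
grasp_force: 1.7
```

servo_tool(series=[[[0,0.2,0,0,0],[0,0.2,0,0,0],[0,0.2,0,0,0],[0,0.2,0,0,0],[0,0,0,0,0]]])

```text
time: 5.15
tool_pos: [455.9, 21.2, 284.0]
orientation: [[-0.257, 0.966, -0.003], [0.966, 0.257, -0.0], [0.001, -0.003, -1.0]]
force: [-5.4, -0.0, -0.0]
opening: 0.005
grasp_force: 2.9
```

servo_tool(series=[[[0,0.4,0,0,0],[0,0.4,0,0,0],[0,0.4,0,0,0],[0,0.4,0,0,0],[0,0.4,0,0,0]]])

```text
time: 5.57
tool_pos: [475.2, 26.3, 284.0]
orientation: [[-0.257, 0.966, -0.004], [0.966, 0.257, -0.0], [0.001, -0.004, -1.0]]
force: [-9.4, -1.7, 0.2]
opening: 0.008
grasp_force: 4.4
```

servo_tool(series=[[[0,0.2,0,0,0],[0,0.2,0,0,0],[0,0.2,0,0,0],[0,0,0,0,0]]])

```text
time: 5.9
tool_pos: [481.7, 28.0, 284.4]
orientation: [[-0.257, 0.966, -0.001], [0.966, 0.257, 0.0], [0.0, -0.001, -1.0]]
force: [-4.1, 1.1, -1.3]
opening: 0.007
grasp_force: 1.7
```

servo_tool(series=[[[0,0.1,0,0,0],[0,0.1,0,0,0],[0,0,0,0,0]]])

```text
time: 6.15
tool_pos: [483.3, 28.4, 284.4]
orientation: [[-0.257, 0.966, -0.002], [0.966, 0.257, -0.0], [0.0, -0.002, -1.0]]
force: [-6.9, -0.4, -0.0]
opening: 0.001
grasp_force: 2.9
```

servo_tool(series=[[[0,0.1,0,0,0],[0,0.1,0,0,0],[0,0,0,0,0]]])

```text
time: 6.4
tool_pos: [484.8, 28.8, 284.1]
orientation: [[-0.257, 0.966, -0.003], [0.966, 0.257, -0.0], [0.001, -0.003, -1.0]]
force: [-8.1, 0.0, -0.3]
opening: 0.006
grasp_force: 3.9
```

servo_tool(series=[[[0,0.1,0,0,0],[0,0.05,0,0,0],[0,0,0,0,0]]])

```text
time: 6.65
tool_pos: [486.0, 29.1, 283.9]
orientation: [[-0.257, 0.966, -0.004], [0.966, 0.257, -0.001], [0.001, -0.004, -1.0]]
force: [-9.0, -1.8, -0.2]
opening: 0.004
grasp_force: 4.5
```

```bash
python3 - <<'E'
from h import *
snap('scene','s1'); report('s1'); snap('wrist','w1'); report('w1')
E
```

```text
s1 bar 64 [[-116.0, -27.1, 112.5], [-112.5, -18.0, 118.8], [-104.3, -7.8, 127.9]]
s1 lever 163 [[6.2, -11.4, 85.3], [8.6, -1.7, 99.3], [13.4, 9.8, 111.7]]
s1 levertop 38 [[8.1, -11.0, 107.2], [9.9, -2.9, 109.8], [14.8, 8.1, 111.8]]
s1 post 78 [[35.5, -9.0, 96.2], [37.7, -0.2, 104.6], [39.9, 10.3, 111.0]]
s1 housing 895 [[-153.4, -26.2, 70.5], [-127.8, -3.3, 72.9], [-88.9, 23.4, 74.9]]
s1 strip 139 [[43.3, -55.5, 31.2], [54.1, -34.0, 32.8], [62.1, 48.6, 35.7]]
s1 board 1126 [[80.7, -54.1, 31.2], [118.4, -12.2, 32.9], [150.6, 50.8, 35.2]]
s1 endjaw 125 [[153.2, -45.7, 57.1], [157.3, -3.4, 58.5], [161.4, 44.5, 61.1]]
w1 bar 655 [[-113.3, 16.5, 118.3], [-107.5, 22.6, 122.1], [-100.9, 28.2, 123.9]]
w1 post 436 [[36.1, 6.9, 95.2], [37.9, 10.3, 105.2], [40.5, 12.7, 112.5]]
w1 housing 3749 [[-151.8, -1.6, 72.9], [-127.5, 14.7, 74.6], [-85.6, 27.8, 75.9]]
w1 strip 1923 [[44.7, -39.6, 31.2], [56.6, 37.1, 34.3], [80.7, 55.7, 35.8]]
w1 board 3616 [[81.0, -10.2, 32.8], [95.3, 21.1, 34.5], [115.2, 54.8, 35.9]]
```

servo_tool(series=[[[0,-1,0,0,0],[0,-1,0,0,0],[0,-1,0,0,0],[0,-1,0,0,0],[0,-1,0,0,0]]])

```text
time: 7.17
tool_pos: [438.0, 16.0, 285.3]
orientation: [[-0.257, 0.967, 0.002], [0.967, 0.257, -0.0], [-0.001, 0.002, -1.0]]
force: [-0.1, -0.1, -0.0]
opening: 0.003
grasp_force: 0.0
```

servo_tool(series=[[[0,0,0,0,0],[0,0,0,0,0],[0,0,0,0,0]]])

```text
time: 7.42
tool_pos: [439.1, 16.2, 285.5]
orientation: [[-0.256, 0.967, 0.003], [0.967, 0.256, -0.0], [-0.001, 0.002, -1.0]]
force: [0.3, 0.2, 0.5]
opening: 0.005
grasp_force: 0.0
```

```bash
python3 - <<'E'
from h import *
snap('scene','s2'); report('s2')
E
```

```text
s2 bar 76 [[-161.7, -26.6, 113.8], [-156.4, -15.6, 119.1], [-148.1, -5.8, 125.7]]
s2 lever 162 [[4.7, -11.4, 85.6], [8.0, -1.7, 99.9], [12.3, 10.1, 111.9]]
s2 levertop 39 [[7.1, -11.4, 107.1], [9.1, -3.6, 109.6], [14.5, 9.1, 112.6]]
s2 post 74 [[35.5, -9.1, 95.3], [37.5, -1.2, 103.9], [39.5, 7.3, 111.3]]
s2 housing 676 [[-152.9, -26.6, 70.7], [-109.9, -7.7, 72.9], [-88.0, 22.3, 74.9]]
s2 strip 132 [[43.8, -55.6, 31.1], [54.4, -34.1, 33.0], [62.7, 47.1, 34.9]]
s2 board 1137 [[80.3, -54.6, 31.1], [118.6, -12.2, 32.9], [150.9, 51.2, 35.0]]
s2 endjaw 129 [[153.3, -46.1, 57.1], [156.7, -0.3, 58.9], [161.8, 43.2, 60.9]]
```

servo_tool(series=[[[0,0.6,0,0,0],[0,0.6,0,0,0],[0,0.6,0,0,0],[0,0.6,0,0,0],[0,0,0,0,0]]])

```text
time: 7.88
tool_pos: [461.1, 22.4, 282.9]
orientation: [[-0.257, 0.966, -0.008], [0.966, 0.257, -0.001], [0.001, -0.008, -1.0]]
force: [-7.1, -4.6, -0.6]
opening: 0.005
grasp_force: 4.4
```

servo_tool(series=[[[0,0.3,0,0,0],[0,0.3,0,0,0],[0,0.2,0,0,0],[0,0,0,0,0]]])

```text
time: 8.22
tool_pos: [468.8, 24.4, 283.0]
orientation: [[-0.257, 0.966, -0.007], [0.966, 0.257, -0.001], [0.0, -0.007, -1.0]]
force: [-7.3, -4.5, 0.4]
opening: 0.01
grasp_force: 4.1
```

servo_tool(series=[[[0,0.3,0,0,0],[0,0.3,0,0,0],[0,0.2,0,0,0],[0,0,0,0,0]]])

```text
time: 8.55
tool_pos: [475.6, 26.2, 282.3]
orientation: [[-0.257, 0.966, -0.011], [0.966, 0.257, -0.002], [0.001, -0.011, -1.0]]
force: [-11.0, -6.3, 1.0]
opening: 0.005
grasp_force: 6.4
```

servo_tool(series=[[[0,0.2,0,0,0],[0,0.2,0,0,0],[0,0.2,0,0,0],[0,0,0,0,0]]])

```text
time: 8.88
tool_pos: [480.1, 27.4, 281.4]
orientation: [[-0.258, 0.966, -0.016], [0.966, 0.258, -0.003], [0.001, -0.016, -1.0]]
force: [-16.9, -9.0, 1.5]
opening: 0.005
grasp_force: 9.5
```

```bash
python3 - <<'E'
from h import *
snap('scene','s3'); report('s3')
E
```

```text
s3 bar 62 [[-123.5, -27.1, 115.1], [-120.3, -18.1, 120.1], [-111.7, -8.7, 126.8]]
s3 lever 143 [[19.9, -11.8, 85.7], [22.6, -2.6, 98.0], [27.1, 9.1, 112.1]]
s3 levertop 29 [[22.3, -11.6, 107.6], [23.8, -5.1, 110.2], [27.8, 4.4, 113.0]]
s3 post 76 [[50.9, -9.5, 95.3], [52.9, -1.5, 104.6], [54.9, 7.6, 111.8]]
s3 housing 794 [[-153.2, -26.4, 70.7], [-130.6, -4.1, 73.0], [-92.0, 23.4, 74.8]]
s3 strip 143 [[36.3, -55.5, 31.2], [66.7, -33.1, 32.9], [75.5, 48.1, 36.3]]
s3 board 997 [[78.1, -54.6, 31.2], [118.0, -17.1, 32.9], [151.1, 49.9, 35.4]]
s3 endjaw 140 [[152.6, -47.1, 57.1], [156.9, -3.3, 58.6], [161.8, 44.5, 61.0]]
```

servo_tool(series=[[[0,0.1,0,0,0],[0,0.1,0,0,0],[0,0,0,0,0]]])

```text
time: 9.18
tool_pos: [481.5, 27.8, 281.1]
orientation: [[-0.258, 0.966, -0.017], [0.966, 0.258, -0.003], [0.001, -0.018, -1.0]]
force: [-19.4, -10.2, 2.2]
opening: 0.004
grasp_force: 10.7
```

servo_tool(series=[[[0,0,0,0,0],[0,0,0,0,0],[0,0,0,0,0],[0,0,0,0,0],[0,0,0,0,0]]])

```text
time: 9.6
tool_pos: [481.5, 27.8, 281.2]
orientation: [[-0.258, 0.966, -0.017], [0.966, 0.258, -0.003], [0.001, -0.017, -1.0]]
force: [-19.3, -10.5, 2.1]
opening: 0.006
grasp_force: 10.7
```

```bash
python3 - <<'E'
from h import *
snap('scene','s4'); report('s4'); z=load('s4'); cv2.imwrite('pics/s4c.png',cv2.resize(cv2.imread('pics/s4.png')[150:330,210:410],(800,600)[:1]+(600,) if 0 else (660,594),interpolation=2))
E
```

```text
s4 bar 55 [[-121.3, -27.4, 115.2], [-119.5, -17.8, 119.7], [-110.8, -9.5, 126.5]]
s4 lever 147 [[21.0, -11.6, 85.6], [23.4, -2.0, 98.4], [27.8, 10.5, 112.0]]
s4 levertop 30 [[22.8, -11.2, 107.4], [24.3, -4.1, 110.2], [29.3, 5.9, 112.5]]
s4 post 72 [[50.7, -9.8, 95.2], [53.3, -1.6, 104.1], [56.3, 7.8, 111.7]]
s4 housing 807 [[-153.4, -26.4, 70.7], [-130.1, -4.4, 73.0], [-90.8, 23.8, 74.9]]
s4 strip 136 [[39.2, -55.0, 31.2], [66.6, -33.4, 32.9], [75.1, 49.0, 35.8]]
s4 board 994 [[78.9, -54.4, 31.1], [117.8, -17.8, 32.9], [151.1, 50.3, 35.1]]
s4 endjaw 129 [[152.6, -46.0, 57.1], [157.2, -1.4, 58.7], [161.8, 43.4, 60.6]]
```

View pics/s4c.png

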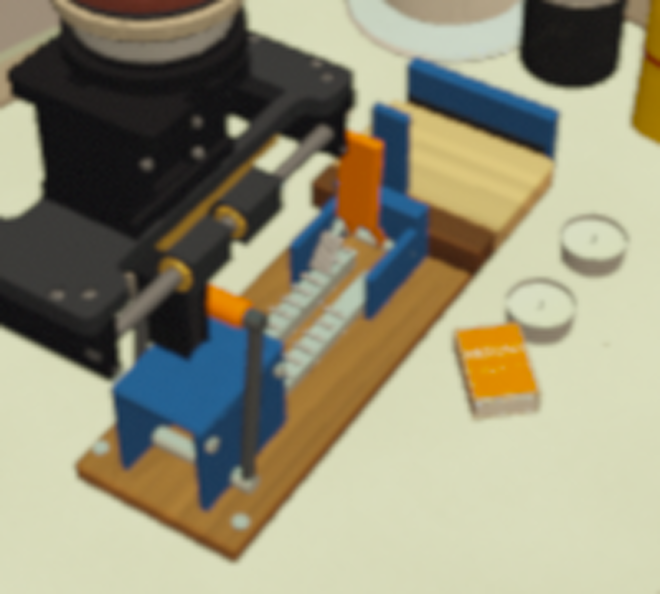

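The strip sits flush against the board and the bar push is about 21 N, so I'll keep holding before I let go.

servo_tool(series=[[[0,0,0,0,0],[0,0,0,0,0],[0,0,0,0,0],[0,0,0,0,0],[0,0,0,0,0]]])

```text
time: 10.07
tool_pos: [481.5, 27.7, 281.1]
orientation: [[-0.258, 0.966, -0.017], [0.966, 0.258, -0.003], [0.001, -0.017, -1.0]]
force: [-19.1, -9.9, 2.4]
opening: 0.004
grasp_force: 10.6
```

servo_tool(series=[[[0,0,0,0,0],[0,0,0,0,0],[0,0,0,0,0],[0,0,0,0,0],[0,0,0,0,0]]])

```text
time: 10.48
tool_pos: [481.5, 27.8, 281.1]
orientation: [[-0.258, 0.966, -0.017], [0.966, 0.258, -0.003], [0.001, -0.017, -1.0]]
force: [-19.6, -10.6, 3.3]
opening: 0.008
grasp_force: 10.6
```

servo_tool(series=[[[0,-0.5,0,0,0],[0,-1,0,0,0],[0,-1,0,0,0],[0,-1,0,0,0],[0,-1,0,0,0]]])

```text
time: 10.9
tool_pos: [441.8, 17.2, 284.9]
orientation: [[-0.257, 0.966, 0.001], [0.966, 0.257, 0.0], [-0.0, 0.001, -1.0]]
force: [0.1, -0.4, 1.3]
opening: 0.007
grasp_force: 0.0
```

servo_tool(series=[[[0,-1,0,0,0],[0,-0.5,0,0,0],[0,0,0,0,0],[0,0,-2,0,0],[0,0,-2,0,0]]])

```text
time: 11.32
tool_pos: [427.0, 13.5, 324.4]
orientation: [[-0.257, 0.967, -0.002], [0.967, 0.257, 0.001], [0.001, -0.002, -1.0]]
force: [0.6, 0.6, 0.6]
opening: 0.007
grasp_force: 0.0
```

servo_tool(series=[[[0,0,-2,0,8.7],[0,0,-2,0,8.7],[0,0,0,0,8.7],[0,0,0,0,8.7],[0,0,0,0,8.7]]])

```text
time: 11.73
tool_pos: [427.2, 13.5, 364.2]
orientation: [[-0.257, 0.966, -0.0], [0.966, 0.257, 0.0], [0.0, -0.0, -1.0]]
force: [-0.4, -0.2, -0.5]
opening: 0.297
grasp_force: 0.0
```

```bash
python3 - <<'E'
from h import *
for n,f in(('scene','s5'),('side','d5'),('wrist','w5')): snap(n,f); report(f)
o=arm.get_obs(); print(o['time'],clamp(np.array([o['tool_pos']])),o['force'])
E
```

```text
s5 bar 158 [[-142.9, -26.5, 115.9], [-140.6, -0.5, 120.5], [-132.2, 26.4, 124.0]]
s5 lever 139 [[9.7, -11.6, 85.7], [11.5, -1.6, 99.0], [14.7, 9.3, 110.5]]
s5 levertop 27 [[10.1, -11.6, 107.2], [11.8, -2.0, 108.9], [15.6, 8.1, 111.7]]
s5 post 77 [[45.6, -9.3, 95.2], [47.7, -1.1, 104.1], [50.1, 8.2, 111.2]]
s5 housing 789 [[-153.2, -26.4, 70.6], [-131.2, -3.7, 72.9], [-88.0, 23.7, 75.0]]
s5 strip 129 [[45.1, -54.4, 31.2], [67.7, -34.3, 33.0], [75.6, 47.2, 35.5]]
s5 board 1050 [[78.7, -54.2, 31.2], [117.7, -15.0, 32.9], [150.6, 51.6, 35.1]]
s5 endjaw 133 [[152.1, -46.2, 57.1], [157.3, -3.2, 58.7], [161.7, 42.8, 60.8]]
d5 housing 755 [[-153.3, -24.3, 72.0], [-131.0, 0.7, 74.1], [-104.5, 25.5, 76.1]]
d5 strip 93 [[56.6, 26.5, 31.7], [64.3, 38.8, 34.2], [75.4, 52.4, 35.9]]
d5 board 416 [[77.5, 14.1, 32.0], [113.6, 36.8, 34.2], [151.4, 55.7, 36.2]]
d5 endjaw 35 [[151.6, 23.2, 57.3], [154.8, 34.5, 59.4], [159.5, 45.4, 61.0]]
w5 bar 1214 [[-142.0, -24.5, 120.7], [-136.8, 2.2, 124.3], [-129.8, 27.5, 126.1]]
w5 lever 263 [[10.5, -10.1, 110.0], [12.9, 1.5, 112.1], [16.9, 12.1, 113.6]]
w5 levertop 263 [[10.5, -10.1, 110.0], [12.9, 1.5, 112.1], [16.9, 12.1, 113.6]]
w5 post 806 [[46.1, -9.4, 95.8], [47.8, 1.8, 107.1], [52.6, 12.2, 113.2]]
w5 housing 3483 [[-152.6, -23.2, 72.8], [-110.9, 3.6, 74.6], [-86.1, 27.6, 75.9]]
w5 strip 1381 [[57.5, -52.7, 31.7], [68.5, 30.9, 34.4], [79.0, 55.7, 36.0]]
w5 board 3994 [[81.5, -50.7, 32.7], [105.2, 14.4, 34.5], [139.6, 54.7, 36.0]]
11.8833 [[-183.33225812    0.47647834  363.43572855]] [-0.51433038 -0.11301944  0.13774149]
```

servo_tool(series=[[[0,3.1,0,0,8.7],[0,3.1,0,0,8.7],[0,3.1,0,0,8.7],[0,3.1,0,0,8.7],[0,3.1,0,0,8.7]]])

```text
time: 12.3
tool_pos: [578.0, 53.6, 363.3]
orientation: [[-0.257, 0.966, -0.002], [0.966, 0.257, 0.0], [0.001, -0.002, -1.0]]
force: [1.0, 0.2, 1.1]
opening: 0.815
grasp_force: 0.0
```

servo_tool(series=[[[0,3.1,0,0,8.7],[0,3.1,0,0,8.7],[0,0,0,0,8.7],[0,0,0,0,8.7],[0,0,0,0,8.7]]])

```text
time: 12.72
tool_pos: [636.2, 69.0, 363.2]
orientation: [[-0.257, 0.966, -0.003], [0.966, 0.257, -0.0], [0.001, -0.003, -1.0]]
force: [-0.4, 0.2, 0.5]
opening: 0.999
grasp_force: 0.0
```

```bash
python3 - <<'E'
from h import *
o=arm.get_obs(); print(o['time'],clamp(np.array([o['tool_pos']])),o['force'],o['opening'])
for n,f in(('scene','s6'),('wrist','w6')): snap(n,f); report(f)
E
```

```text
12.7167 [[ 33.34527564   0.48964236 363.22103492]] [-0.41605338  0.22873902  0.53579985] 0.9994450820761325
s6 bar 155 [[-142.5, -27.2, 115.8], [-140.7, 0.8, 120.5], [-132.3, 26.7, 123.9]]
s6 lever 141 [[9.8, -11.9, 85.3], [11.5, -1.6, 98.7], [14.2, 9.7, 110.0]]
s6 levertop 26 [[9.8, -11.8, 107.0], [11.8, -1.8, 108.7], [15.0, 10.0, 111.0]]
s6 post 72 [[46.0, -9.0, 96.3], [47.9, -0.7, 103.7], [50.7, 8.1, 111.6]]
s6 housing 785 [[-153.3, -26.5, 70.5], [-131.0, -4.0, 72.9], [-88.1, 24.0, 74.9]]
s6 strip 130 [[36.1, -54.9, 31.2], [67.4, -33.9, 32.7], [75.6, 46.1, 35.7]]
s6 board 1059 [[79.0, -54.6, 31.1], [116.5, -15.8, 32.9], [150.3, 50.6, 35.3]]
s6 endjaw 131 [[153.2, -46.8, 57.2], [157.3, -4.3, 58.9], [162.0, 43.8, 60.7]]
w6 bar 1150 [[-139.4, -14.4, 120.0], [-132.2, 7.9, 124.3], [-128.2, 27.7, 126.4]]
w6 lever 239 [[11.2, -9.8, 108.9], [14.5, 1.7, 112.2], [17.5, 12.4, 113.6]]
w6 levertop 237 [[11.2, -9.8, 109.8], [14.5, 1.7, 112.2], [17.4, 12.4, 113.6]]
w6 post 330 [[46.8, -8.7, 97.7], [50.2, 3.8, 111.8], [54.1, 12.9, 113.7]]
w6 housing 4651 [[-150.8, -23.5, 73.0], [-117.3, 2.8, 74.7], [-84.6, 27.4, 76.0]]
w6 strip 2350 [[58.4, -51.2, 32.3], [69.6, 8.6, 34.5], [80.3, 55.8, 36.1]]
w6 board 7402 [[82.2, -50.1, 33.0], [114.9, 6.4, 34.6], [149.3, 54.1, 36.0]]
w6 endjaw 1414 [[153.6, -45.5, 57.6], [158.5, 4.6, 60.4], [164.6, 48.8, 61.8]]
```

View pics/w6.png

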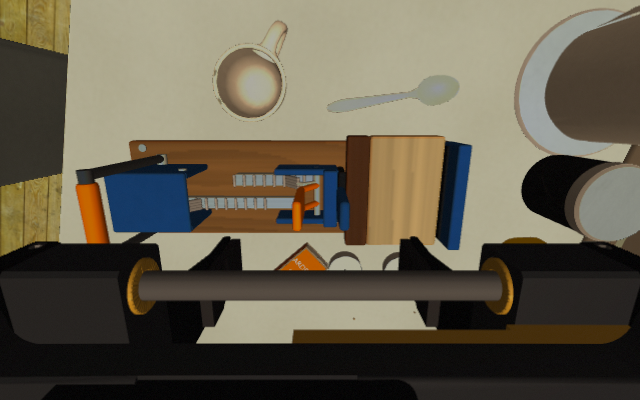

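servo_tool(series=[[[0,0,2.5,0,8.7],[0,0,2.5,0,8.7],[0,0,2.5,0,8.7],[0,0,2,0,8.7],[0,0,1,0,8.7]]])

```text
time: 13.23
tool_pos: [634.8, 68.7, 257.3]
orientation: [[-0.256, 0.967, -0.004], [0.967, 0.256, -0.0], [0.001, -0.004, -1.0]]
force: [-0.5, -0.8, -0.2]
opening: 1.003
grasp_force: 0.0
```

servo_tool(series=[[[0,0,0,0,6.0],[0,0,0,0,6.0],[0,0,0,0,5.0],[0,0,0,0,5.0],[0,0,0,0,5.0]]])

```text
time: 13.65
tool_pos: [637.4, 69.0, 261.6]
orientation: [[-0.257, 0.966, 0.003], [0.966, 0.257, -0.0], [-0.001, 0.003, -1.0]]
force: [0.6, -0.2, -0.1]
opening: 0.708
grasp_force: 0.0
```

servo_tool(series=[[[0,0,0,0,4.2],[0,0,0,0,4.2],[0,0,0,0,3.6],[0,0,0,0,3.6],[0,0,0,0,3.6]]])

```text
time: 14.07
tool_pos: [637.0, 69.1, 260.1]
orientation: [[-0.257, 0.966, 0.0], [0.966, 0.257, -0.0], [-0.0, 0.0, -1.0]]
force: [-1.2, -0.1, 3.4]
opening: 0.432
grasp_force: 3.4
```

servo_tool(series=[[[0,0,0,0,3.2],[0,0,0,0,3.2],[0,0,0,0,3.2],[0,0,0,0,3.2],[0,0,0,0,3.2]]])

```text
time: 14.48
tool_pos: [636.7, 69.0, 260.2]
orientation: [[-0.257, 0.966, -0.0], [0.966, 0.257, -0.0], [-0.0, -0.001, -1.0]]
force: [-0.3, 0.2, 4.5]
opening: 0.383
grasp_force: 31.0
```

servo_tool(series=[[[0,-0.2,0,0,3.2],[0,-0.3,0,0,3.2],[0,-0.4,0,0,3.2],[0,-0.5,0,0,3.2],[0,-0.5,0,0,3.2]]])

```text
time: 14.9
tool_pos: [618.4, 64.2, 260.2]
orientation: [[-0.257, 0.966, 0.002], [0.966, 0.257, 0.0], [-0.0, 0.002, -1.0]]
force: [6.5, 3.0, 1.5]
opening: 0.385
grasp_force: 31.1
```

servo_tool(series=[[[0,-0.4,0,0,3.2],[0,-0.4,0,0,3.2],[0,-0.3,0,0,3.2],[0,-0.2,0,0,3.2],[0,0,0,0,3.2]]])

```text
time: 15.32
tool_pos: [605.4, 60.7, 260.2]
orientation: [[-0.257, 0.966, -0.0], [0.966, 0.257, -0.0], [-0.0, -0.0, -1.0]]
force: [1.0, 0.2, 6.9]
opening: 0.383
grasp_force: 31.0
```

servo_tool(series=[[[0,-0.15,0,0,3.2],[0,-0.15,0,0,3.2],[0,-0.1,0,0,3.2],[0,0,0,0,3.2]]])

```text
time: 15.65
tool_pos: [602.3, 59.9, 260.1]
orientation: [[-0.257, 0.966, 0.002], [0.966, 0.257, 0.0], [-0.0, 0.002, -1.0]]
force: [6.5, 1.6, 3.0]
opening: 0.38
grasp_force: 31.3
```

TCP is now at clamp x −1.8, and the rear stop should be close. I'll creep on until the force rises.

servo_tool(series=[[[0,-0.1,0,0,3.2],[0,-0.1,0,0,3.2],[0,0,0,0,3.2],[0,0,0,0,3.2]]])

```text
time: 15.98
tool_pos: [601.4, 59.7, 260.1]
orientation: [[-0.257, 0.967, 0.006], [0.967, 0.257, 0.001], [-0.0, 0.006, -1.0]]
force: [12.7, 4.2, -3.0]
opening: 0.392
grasp_force: 31.7
```

servo_tool(series=[[[0,-0.1,0,0,3.2],[0,-0.1,0,0,3.2],[0,0,0,0,3.2],[0,0,0,0,3.2]]])

```text
time: 16.32
tool_pos: [600.5, 59.5, 260.1]
orientation: [[-0.256, 0.967, 0.01], [0.967, 0.256, 0.002], [-0.001, 0.01, -1.0]]
force: [21.1, 5.9, -9.6]
opening: 0.391
grasp_force: 32.0
```

servo_tool(series=[[[0,0.1,0,0,3.2],[0,0.1,0,0,3.2],[0,0,0,0,4.0],[0,0,0,0,5.0],[0,0,0,0,6.5]]])

```text
time: 16.73
tool_pos: [599.0, 59.1, 258.5]
orientation: [[-0.257, 0.966, -0.003], [0.966, 0.257, -0.0], [0.001, -0.003, -1.0]]
force: [0.0, 0.1, 0.4]
opening: 0.533
grasp_force: 0.0
```

servo_tool(series=[[[0,0,0,0,7.5],[0,0,0,0,7.5],[0,0,0,0,7.5],[0,0,0,0,7.5],[0,0,0,0,7.5]]])

```text
time: 17.15
tool_pos: [599.9, 59.2, 259.6]
orientation: [[-0.257, 0.966, -0.0], [0.966, 0.257, -0.0], [0.0, -0.0, -1.0]]
force: [0.6, 0.2, 0.2]
opening: 0.84
grasp_force: 0.0
```

servo_tool(series=[[[0,0,-1,0,7.5],[0,0,-2.5,0,7.5],[0,0,-3,0,7.5],[0,0,-3,0,7.5],[0,0,-2.5,0,7.5]]])

```text
time: 17.57
tool_pos: [600.1, 59.3, 382.9]
orientation: [[-0.257, 0.966, 0.002], [0.966, 0.257, -0.0], [-0.001, 0.002, -1.0]]
force: [0.7, 0.9, 0.0]
opening: 0.864
grasp_force: 0.0
```

```bash
python3 - <<'E'
from h import *
o=arm.get_obs(); print(o['time'],clamp(np.array([o['tool_pos']])),o['force'],o['opening'])
for n,f in(('scene','s7'),('wrist','w7')): snap(n,f); report(f)
E
```

```text
17.5667 [[-4.00297036e+00  3.18742525e-01  3.82925342e+02]] [0.7054842  0.8860164  0.00570343] 0.8642810925408326
s7 bar 170 [[-158.9, -26.3, 112.9], [-156.6, -0.0, 118.3], [-148.8, 26.5, 121.6]]
s7 lever 161 [[-24.6, -11.7, 85.7], [-21.9, -1.6, 99.0], [-17.8, 9.3, 111.9]]
s7 levertop 35 [[-23.7, -10.8, 107.1], [-20.9, -2.2, 110.4], [-15.7, 8.3, 112.5]]
s7 post 76 [[5.9, -10.0, 95.8], [8.0, -1.4, 104.2], [10.2, 7.6, 111.5]]
s7 housing 796 [[-153.1, -26.3, 70.5], [-116.6, -4.5, 73.0], [-87.8, 23.5, 75.0]]
s7 strip 225 [[57.5, -55.5, 31.1], [67.8, -20.2, 32.9], [74.7, 23.6, 35.0]]
s7 board 1320 [[79.2, -54.2, 31.2], [114.4, -4.5, 32.9], [149.9, 52.2, 35.3]]
s7 endjaw 135 [[152.1, -45.5, 57.1], [156.8, 0.1, 58.5], [162.5, 44.3, 60.8]]
w7 bar 1112 [[-155.5, -24.4, 117.1], [-148.6, 3.2, 121.9], [-144.6, 27.7, 123.9]]
w7 lever 208 [[-20.8, -9.4, 111.0], [-17.8, 1.7, 113.3], [-14.9, 12.2, 114.7]]
w7 levertop 208 [[-20.8, -9.4, 111.0], [-17.8, 1.7, 113.3], [-14.9, 12.2, 114.7]]
w7 post 278 [[6.9, -8.8, 97.4], [10.9, 3.5, 111.8], [14.5, 13.1, 113.7]]
w7 housing 4005 [[-150.6, -23.4, 72.9], [-117.7, 2.8, 74.6], [-84.9, 27.4, 76.1]]
w7 strip 2203 [[58.0, -51.4, 32.0], [68.8, 5.5, 34.4], [80.4, 55.7, 36.1]]
w7 board 6505 [[82.5, -51.3, 32.9], [115.9, 5.1, 34.5], [149.5, 54.5, 36.1]]
w7 endjaw 1165 [[153.8, -45.3, 57.5], [158.8, 3.3, 60.3], [164.6, 48.6, 61.9]]
```

View pics/w7.png

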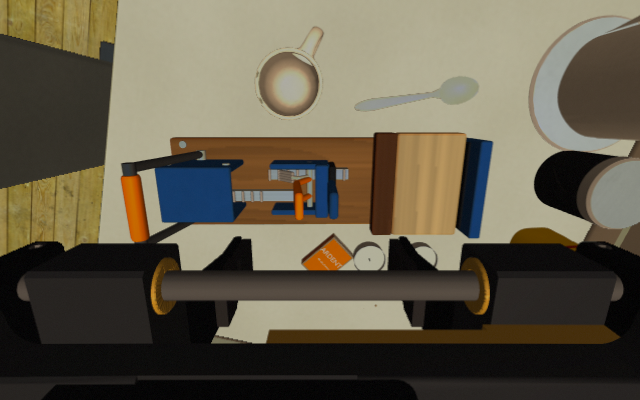

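The jaw is fully back, with the post front at clamp x ≈ 14. The strip is home (58–80), the bar is back at rest, and the arm is clear of everything.

```bash
python3 -c "
from bench import arm
print(arm.hand_in())"
```

```text
the job is handed in; nothing more can be done
None
```

The job is done and handed in: the strip is pressed home, the bar was held at about 21 N (roughly 27 N at the jaw from your table) for a bit over a second, and the jaw is released and slid fully back.

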